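# Close a carton of jars and hold it shut in the packing press

## Task

Close the carton of jars in the packing press: fold the short left flap down flat first, then fold the long right flap down flat over it. Then bring the press handle down against its spring until the bar is level and its pad rests on the closed flaps - do not force it below level, that crushes the carton - and finish while holding the handle there, because the bar springs up if you let go. Leave the tape roll and the tall jar where they are.

Things in the scene. Friction and masses are not known exactly. Their poses are not given: they have to be found in the camera images.
- packing_press: Packing press fixed to the table: 4 mm steel base plate, on it an open cardboard carton 150 (x) x 140 (y) x 100 mm holding four jars, rim 104 mm above the table; behind it (+x) a slim post 146 mm tall carries the press bar. Origin: on the table under the carton's centre; x from carton to post (away from the robot), y to the left flap's side, z up. Its place and yaw vary.
- flap_left (a joint): Left (inner, short) flap: cardboard 4 mm thick, 148 mm along x, 65 mm wide, pale strip along its free edge; hinged along the left rim at y = +70, z = 106 mm of the press frame. Rad: 0 = closed flat, pi/2 = upright, more = leaning outward (to 2.4); starts 1.65 to 2.1. Stays where it is left; about 0.6 N at its edge moves it.
- flap_right (a joint): Right (outer, long) flap: like the left but 100 mm wide, without strip; hinged along the right rim at y = -70, z = 110.5 mm of the press frame; closed, it lies over the left flap's edge. Rad: 0 = closed flat, pi/2 = upright, more = leaning outward (to 2.4); starts 1.65 to 2.1. Stays where it is left.
- flap_left_edge (a point): Middle of the left flap's free edge, 65 mm from its hinge line, at half its thickness.
- flap_right_edge (a point): Middle of the right flap's free edge, 100 mm from its hinge line, at half its thickness.
- press_bar (a joint): Sprung press bar, swinging in the press frame's x-z plane. Rad: 0 = raised (63 degrees above level, where its spring holds it), 1.10 = level, its 52 x 56 mm rubber pad resting on the closed flaps over the carton's middle; past 1.2 the carton is crushed; stop at 1.27. The spring takes 3 to 5 N at the handle when raised, 7 to 8 N at level; let go, it swings up to 0.
- press_pivot (a point): Axis of the press bar on the post: x = +130, y = 0, z = 130 mm of the press frame; the bar turns about the frame's y here.
- press_handle (a point): Centre of the handle: a black crosswise grip, 24 mm diameter, 36 mm long along the press frame's y, at the end of the 12 mm square bar, 230 mm from its pivot. Raised: 335 mm above the table, at x = +26 mm of the press frame; level: 130 mm up, x = -100 mm, 25 mm before the carton. Grip it by its end faces (36 mm) with the fingers pointing down, or push it.
- tape_roll: Tape roll lying flat in front of the carton, 66 mm diameter, 24 mm high; origin at the centre of its underside. To be left alone.
- tall_jar: Tall jar with a screw lid, about 68 mm diameter, 122 mm high, standing left of the press; origin at the centre of its underside. To be left alone.

How it is judged:
By the outcome, as a careful person would: the job done as asked, in the order asked, and still so for the second after the job is handed in, while the arm keeps its last pose, push and grip.
It also fails if it takes over 67 s, if anything falls off the work surface, if the arm or the gripper's body presses on something with over 40 N, if the wrist force passes 120 N, or if a joint passes its speed limit or range.

## Robot

A 7-joint arm with a two-finger parallel gripper is mounted at the origin on a cart in front of the work surface, level with it; the furniture and walls round the work are solid. World frame = base frame: x ahead of the robot, y to its left, z up, the work surface at z = 0. Lengths are in m, angles in rad, forces in N, time in s.
With the tool pointing down it reaches from about 0.4 to 0.925 m from the base axis. Payload 4.1 kg.
Tool frame: the origin (TCP) lies midway between the tips of the shut fingers; the grasp point (between the pads) lies 19 mm behind it; z points along the fingers, x is the direction in which the jaws open and shut, and the axes are right-handed (so a half turn about z gives the same grasp; the last joint's range is limited). The gripper opens to 85 mm and grips with 20 to 120 N. Pads are 22 mm wide; open, the fingers measure 114 mm over their backs; the gripper's body (76 mm by 85 mm) begins 54 mm behind the grasp point. The pads swing forward as they close: fully open they stand 13 mm farther back than shut.
Start: joints at [-1.329, 0.398, 0.045, 1.537, -0.019, 1.207, -0.051], TCP at [0.217, 0.613, 0.211] pointing down, gripper open.
Joint ranges: [-2.82, 2.82], [-0.49, 2.23], [-1.37, 1.46], [0, 2.46], [-1.36, 4.5], [0.23, 2], [-2.94, 2.94]. Speed limits (rad/s): [2.57, 2.57, 3.14, 3.14, 3.14, 3.14, 3.14].

## Interface

Orientations are given as a unit quaternion [x, y, z, w].
In Python, from workcell import movep, movel, goto_joints, grip, pause, ik, grab_frame, PlanningError, sign_off, get_t, get_joint_pos, get_qvel, get_joint_torque, get_ee_pos, get_eef_rot, get_ft_force, get_torque, get_opening gives the robot as it stands. The module is installed in compiled form; this text tells all that it offers. Calls block until the motion is done:
- movep(position, orientation): joint-space move of the TCP to a pose.
- movel(position, rate=0.15, ori=None): straight line of the TCP; ori=None keeps the orientation; rate is the mean speed in m/s.
- goto_joints(angles): joint-space move.
- grip(opening, grasp_force=None): opening from 0.0 (shut) to 1.0 (fully open); grasp_force is the grip in N (None keeps the last); returns when the fingers have stopped.
- pause(seconds).
- ik(position, orientation): joint angles nearest the present ones, or None.
- grab_frame(name): name is "scene" or "top" or "wrist"; returns a dict with "img" (400x640x3 uint8, red, green, blue), "intrinsics" (3x3 intrinsics, pixels), "rvec" (rotation vector, rad) and "tvec" (3), from world to camera coordinates, as OpenCV has them; the wrist camera has in their place "T_tool_cam" (4x4, takes a point from camera to tool coordinates, whose origin is the TCP and whose axes are the tool frame's). Camera axes: x right, y down, z forward; pixel columns grow to the right and rows downward; lengths in m; the calibration is good to about 2 mm. The wrist camera is an equidistant fisheye: a pixel r from the principal point sees the ray r / f radians off the axis. A picture is of the moment at which its call begins: read the wrist's pose just before it. There is no depth.
A pose or a line that the arm cannot do raises PlanningError and nothing moves.
- sign_off(): hands the job in, once; it reports no verdict.
Readings, each from a call of its own:
- get_t(): time.
- get_joint_pos(): joint angles.
- get_qvel(): joint speeds.
- get_joint_torque(): joint torques, N m.
- get_ee_pos(): TCP position.
- get_eef_rot(): TCP orientation.
- get_ft_force(): force on the tool from outside, world axes, zero at the start.
- get_torque(): the same for the moment, N m.
- get_opening(): opening from 0.0 (shut) to 1.0 (fully open).
Only numpy, scipy, OpenCV 4.12 (cv2) and the standard library are available. Lean on these libraries where they do the work, as an engineer would, in place of code of your own. Each camera call takes 0.05 s, during which the arm holds its last target. There are 200 camera calls.

## Working session

There is one attempt and no reset: what is moved stays moved. The work goes in short steps, each a Python script; the robot and the scene stay as the last script left them, time stands still between calls to the robot, and variables do not carry over. Pictures are saved under pics/ and viewed, about 8 in all and at most 12, crops included, and the job is handed in when it is done.

```bash
mkdir -p pics; python3 - <<'E'
from workcell import *
import cv2,numpy as np
for n in("scene","top"):
    f=grab_frame(n); cv2.imwrite(f"pics/{n}0.png",f["img"][:,:,::-1]); np.savez(f"{n}0.npz",**f)
    R=cv2.Rodrigues(np.array(f["rvec"]))[0]; print(n,f["intrinsics"],-R.T@np.array(f["tvec"]).ravel(),R[2])
print(get_t(),get_ee_pos(),get_eef_rot(),get_ft_force())
E
```

```text
scene [[434.3360935    0.         309.50292218]
 [  0.         434.3360935  196.72950922]
 [  0.           0.           1.        ]] [ 0.05232219 -0.91768791  0.67535422] [ 0.4975684   0.7184037  -0.48612943]
top [[426.92239659   0.         322.11132829]
 [  0.         426.92239659 197.04454354]
 [  0.           0.           1.        ]] [ 0.38786873 -0.21234971  1.3790474 ] [ 0.14518293  0.00584824 -0.98938754]
0.1 [0.21701922 0.61207047 0.21015628] [ 8.16744052e-01  5.76999471e-01 -6.84396962e-04  5.44375797e-04] [-0.84310831 -0.30254195 -0.80414013]
```

View pics/scene0.png

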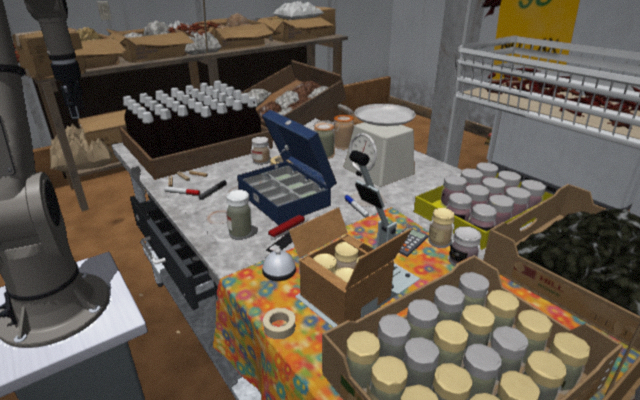

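View pics/top0.png

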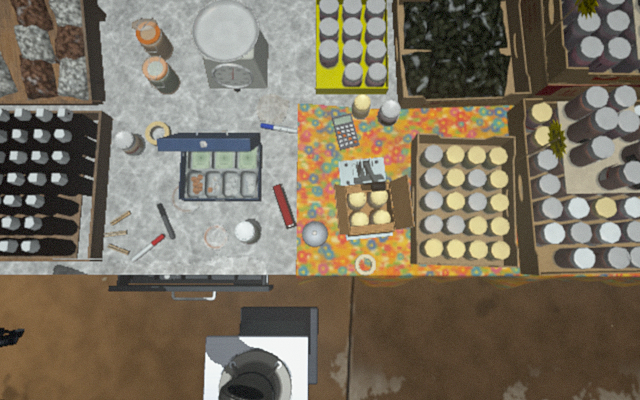

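The carton is at about (370,208) in the top view, with the post and bar above it at (370,175), the tape roll at (365,264), the bell at (315,233) and a jar at (245,231). A crate of jars stands close on the right. I'll enlarge both views next.

```bash
python3 - <<'E'
import cv2
a=cv2.imread("pics/top0.png")[140:280,290:440]; b=cv2.imread("pics/scene0.png")[140:340,255:435]
cv2.imwrite("pics/topz.png",cv2.resize(a,None,fx=4,fy=4,interpolation=2))
cv2.imwrite("pics/scenez.png",cv2.resize(b,None,fx=3,fy=3,interpolation=2))
E
```

```text
(no output)
```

View pics/topz.png

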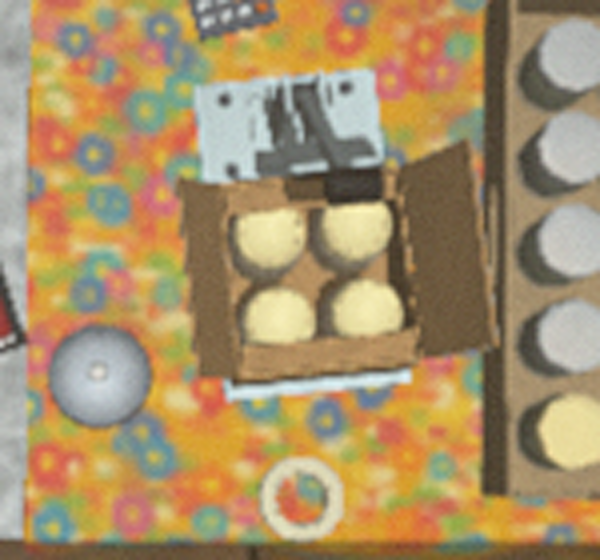

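View pics/scenez.png

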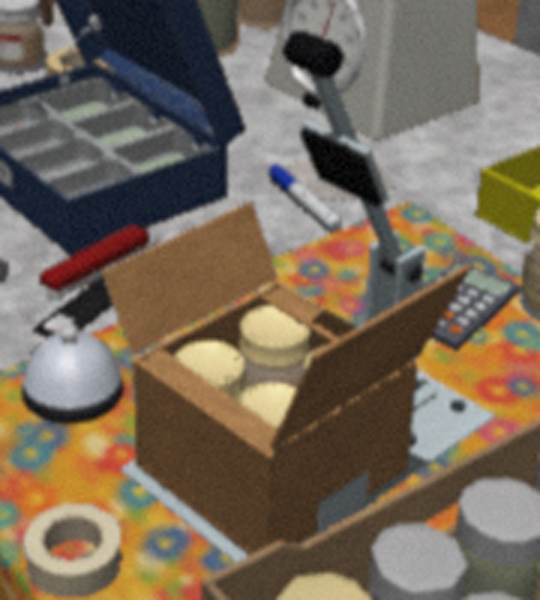

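```bash
cat > h.py <<'E'
import numpy as np,cv2
def ray(n,uv):
    f=np.load(n+"0.npz"); R=cv2.Rodrigues(f["rvec"])[0]; K=f["intrinsics"]
    d=R.T@np.linalg.inv(K)@np.array([*uv,1.]); return -R.T@f["tvec"].ravel(),d/np.linalg.norm(d)
def onz(n,uv,z): c,d=ray(n,uv); return c+d*(z-c[2])/d[2]
def tri(u1,u2):
    c,d=ray("top",u1); e,g=ray("scene",u2); s=np.linalg.lstsq(np.c_[d,-g],e-c,rcond=None)[0]
    a,b=c+s[0]*d,e+s[1]*g; return (a+b)/2,np.linalg.norm(a-b)
T=lambda u,v:(290+(u+.5)/4-.5,140+(v+.5)/4-.5)
S=lambda u,v:(255+(u+.5)/3-.5,140+(v+.5)/3-.5)
E
python3 - <<'E'
from h import *
np.set_printoptions(precision=4,suppress=True)
P=[onz("top",T(*p),.004) for p in((195,86),(375,69),(411,380),(228,400))]; print("plate",*P)
v=P[0]-P[3]+P[1]-P[2]; print("yaw",np.arctan2(v[1],v[0])); w=P[0]-P[1]+P[3]-P[2]; print("yaw2",np.arctan2(-w[0],w[1]), np.linalg.norm(P[0]-P[1]),np.linalg.norm(P[0]-P[3]))
for n,z,p in(("carton bottom front",.004,[(240,382),(418,357)]),("rim front",.104,[(242,350),(416,332)])): print(n,*[onz("top",T(*q),z) for q in p])
print("carton bottom scene",*[onz("scene",S(*q),.004) for q in((137,466),(272,548),(410,468))])
print("rim scene",*[onz("scene",S(*q),.106) for q in((137,362),(272,450),(412,362))])
for n,a,b in(("handle",(355,183),(312,50)),("Redge far",(468,145),(465,268)),("Redge near",(495,346),(300,398)),("Ledge near",(203,377),(105,270)),("Ledge far",(180,182),(252,206))): print(n,*tri(T(*a),S(*b)))
print("tape",onz("top",T(302,499),.024),"bell",onz("top",T(98,374),.05),"jar",onz("top",(245,231),.122))
print("crate",onz("top",T(485,490),.1),onz("top",T(487,10),.1))
E
```

```text
plate [ 0.7093 -0.2576  0.004 ] [ 0.7237 -0.406   0.004 ] [ 0.4679 -0.4301  0.004 ] [ 0.4517 -0.2831  0.004 ]
yaw 0.09609239560964228
yaw2 0.10331854139332265 0.14914168182388393 0.25890371673926266
carton bottom front [ 0.4661 -0.2928  0.004 ] [ 0.4864 -0.4361  0.004 ]
rim front [ 0.4842 -0.2886  0.104 ] [ 0.4979 -0.4187  0.104 ]
carton bottom scene [ 0.4598 -0.2871  0.004 ] [ 0.4892 -0.4115  0.004 ] [ 0.6243 -0.4091  0.004 ]
rim scene [ 0.4586 -0.2932  0.106 ] [ 0.4773 -0.4217  0.106 ] [ 0.6162 -0.4081  0.106 ]
handle [ 0.5683 -0.3441  0.3371] 0.004290531799470994
Redge far [ 0.6206 -0.4421  0.2019] 0.0005443194978836007
Redge near [ 0.4759 -0.4584  0.1749] 0.014584018851906067
Ledge near [ 0.4592 -0.2565  0.1647] 0.0027834929408104203
Ledge far [ 0.6021 -0.2416  0.1599] 0.0008529183373533808
tape [ 0.3736 -0.3395  0.024 ] bell [ 0.4695 -0.1799  0.05  ] jar [0.4711 0.022  0.122 ]
crate [ 0.3812 -0.4677  0.1   ] [ 0.7469 -0.4797  0.1   ]
```

```bash
cat >> h.py <<'E'
from scipy.spatial.transform import Rotation as Ro
O=np.array([.542,-.348]); YAW=.098
c,s=np.cos(YAW),np.sin(YAW)
def W(x,y,z): return np.array([O[0]+c*x-s*y,O[1]+s*x+c*y,z])   # press frame -> world
Q=Ro.from_matrix(np.c_[[-s,c,0],[c,s,0],[0,0,-1]]).as_quat()    # tool x along press +y, z down
def arc(side,r,th,x=-.045,hw=.0145,t=.002,dz=0):
    zh=.106 if side>0 else .1105
    return W(x,side*(.070-r*np.cos(th)+t*np.sin(th)+hw),zh+r*np.sin(th)+t*np.cos(th)+dz)
E
python3 - <<'E'
from h import *; from workcell import *
np.set_printoptions(precision=3,suppress=True)
print("jar lid",tri((433.5,247),(363,345)))
print(grab_frame("wrist")["T_tool_cam"])
for p in(W(-.045,.14,.3),W(-.045,.14,.145),arc(1,.045,1.5),arc(1,.045,0),W(-.1,0,.28),W(-.045,-.15,.3),W(-.045,-.15,.165),arc(-1,.075,0),W(.026,0,.40),W(.026,0,.316),W(-.1,0,.111)): print(p,ik(p,Q))
E
```

```text
jar lid (array([ 0.425, -0.537,  0.092]), np.float64(0.0034735033928155338))
[[ 1.     0.     0.001  0.001]
 [-0.001  0.966  0.26  -0.065]
 [-0.001 -0.26   0.966 -0.164]
 [ 0.     0.     0.     1.   ]]
[ 0.484 -0.213  0.3  ] [-0.669  0.275  1.229  1.716 -0.266  1.339  2.279]
[ 0.484 -0.213  0.145] [-0.558  0.495  1.175  1.923 -0.522  1.075  2.505]
[ 0.489 -0.269  0.151] [-0.431  0.571  1.189  1.848 -0.587  1.132  2.639]
[ 0.493 -0.313  0.108] [-0.252  0.616  1.045  1.827 -0.609  1.062  2.696]
[ 0.442 -0.358  0.28 ] [ 0.903  0.223 -0.358  1.63   0.08   1.304  2.201]
[ 0.512 -0.502  0.3  ] [ 0.937  0.499 -0.357  1.21   0.169  1.461  2.27 ]
[ 0.512 -0.502  0.165] [ 0.949  0.569 -0.357  1.398  0.203  1.211  2.24 ]
[ 0.498 -0.362  0.113] [-0.156  0.674  1.051  1.746 -0.649  1.113  2.774]
[ 0.568 -0.345  0.4  ] [ 0.717  0.38  -0.358  1.171  0.13   1.613  2.058]
[ 0.568 -0.345  0.316] [-0.229  0.666  1.256  1.362 -0.628  1.547  2.636]
[ 0.442 -0.358  0.111] [ 0.893  0.369 -0.357  1.834  0.154  0.966  2.139]
```

```bash
python3 - <<'E'
from h import *; from workcell import *
np.set_printoptions(precision=3,suppress=True)
grip(0.0,40)
p=get_ee_pos(); movel([p[0],p[1],.38],rate=.3)
movep(W(-.1,.14,.36),Q); print(get_joint_pos(),get_t())
movel(W(-.045,.14,.15),rate=.2); print(get_joint_pos(),get_t(),get_ft_force())
for th in np.radians([90,70,50,35,20,10,0]):
    movel(arc(1,.045,th),rate=.12); print(round(np.degrees(th)),get_ft_force())
movel(arc(1,.045,0,dz=-.001),rate=.03); print(get_ft_force(),get_ee_pos()-arc(1,.045,0))
movel(arc(1,.045,0,dz=.15),rate=.2)
movel(W(-.12,0,.29),rate=.25); print(get_t(),get_joint_pos())
f=grab_frame("wrist"); g=grab_frame("scene")
cv2.imwrite("pics/a1.png",np.hstack([cv2.resize(f["img"],(400,250)),cv2.resize(g["img"][140:340,235:435],(250,250))])[:,:,::-1])
E
```

```text
[-1.277 -0.407  1.281  1.708  0.39   1.556  1.644] 4.6417Traceback (most recent call last):
  File "<stdin>", line 6, in <module>
workcell.PlanningError: the arm cannot follow that straight line within its joint ranges
```

```bash
cat > left.py <<'E'
from h import *; from workcell import *
np.set_printoptions(precision=3,suppress=True)
goto_joints([.903,.1,-.358,1.63,.08,1.304,2.201]); print(get_ee_pos(),get_t())
movep(W(-.1,.12,.30),Q); print(get_joint_pos(),get_t())
movep(W(-.045,.14,.15),Q); print(get_joint_pos(),get_t(),get_ft_force())
for th in np.radians([90,70,50,35,20,10,0]):
    movel(arc(1,.045,th),rate=.12); print(round(np.degrees(th)),get_ft_force())
movel(arc(1,.045,0,dz=-.001),rate=.03); print(get_ft_force(),get_ee_pos()-arc(1,.045,0))
movel(arc(1,.045,0,dz=.15),rate=.2)
movel(W(-.12,0,.29),rate=.25); print(get_t(),get_joint_pos())
f=grab_frame("wrist"); g=grab_frame("scene")
cv2.imwrite("pics/a1.png",np.hstack([cv2.resize(f["img"],(400,250)),cv2.resize(g["img"][140:340,235:435],(250,250))])[:,:,::-1])
E
python3 left.py
```

```text
[ 0.438 -0.351  0.348] 6.9083
[ 0.821  0.068 -0.426  1.761  0.03   1.318  2.059] 7.4583
[ 0.733  0.265 -0.466  1.885  0.139  1.021  1.875] 8.1417 [-0.874 -0.47   0.478]
90 [-0.282  1.048  0.244]
70 [-0.819  0.387  1.083]
50 [ 1.527  0.659 -0.419]
35 [-0.937  0.449  0.945]
20 [-0.337  0.315 -0.329]
10 [ 0.874 -0.869 -0.899]
0 [0.027 0.376 0.261]
[ 1.009 -0.642  0.714] [ 0.     0.    -0.001]
11.975 [ 0.958  0.194 -0.385  1.647  0.074  1.317  2.228]
```

View pics/a1.png

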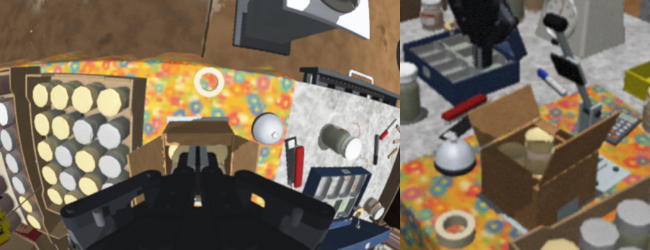

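The left flap still looks raised, so I'll view it enlarged before going on.

```bash
python3 - <<'E'
from workcell import *
import cv2,numpy as np
g=grab_frame("scene")["img"][140:340,255:435]; t=grab_frame("top")["img"][140:280,290:440]
cv2.imwrite("pics/a2.png",np.hstack([cv2.resize(g,(450,500),interpolation=2),cv2.resize(t,(350,327),interpolation=2)[:327] if 0 else cv2.copyMakeBorder(cv2.resize(t,(350,327),interpolation=2),0,173,0,0,0)])[:,:,::-1])
E
```

```text
(no output)
```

View pics/a2.png

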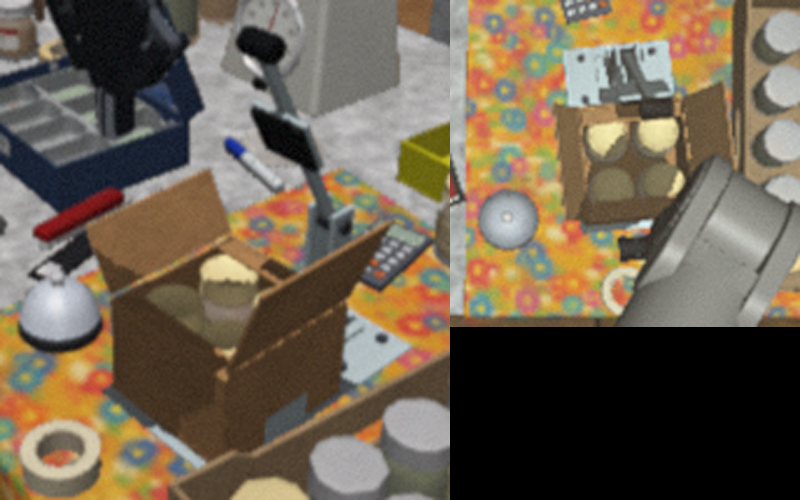

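```bash
python3 - <<'E'
from h import *; from workcell import *
np.set_printoptions(precision=3,suppress=True)
def proj(n,p):
    f=np.load(n+"0.npz"); return cv2.projectPoints(np.array([p]),f["rvec"],f["tvec"],f["intrinsics"],None)[0].ravel()
print("tcp",get_ee_pos(),proj("scene",get_ee_pos()),get_opening())
for p in (W(-.075,.07,.106),W(.075,.07,.106),W(-.075,-.07,.106),W(.075,-.07,.106),W(.026,0,.335)): print(p,(proj("scene",p)-[255,140])*2.5,(proj("top",p)-[290,140])*2.333)
movep(W(-.1,.12,.30),Q); movep(W(-.045,.14,.15),Q)
ims=[]
for th in np.radians([90,70]):
    movel(arc(1,.045,th),rate=.12); ims.append(grab_frame("scene")["img"][140:300,255:415])
print(get_t(),get_ee_pos())
cv2.imwrite("pics/a3.png",cv2.resize(np.hstack(ims),(800,400),interpolation=2)[:,:,::-1])
E
```

```text
tcp [ 0.423 -0.358  0.289] [302.009 203.248] -0.0017548890835318487
[ 0.461 -0.286  0.106] [110.311 295.692] [138.179 221.755]
[ 0.61  -0.271  0.106] [233.603 230.775] [125.999 106.337]
[ 0.474 -0.425  0.106] [225.433 378.035] [247.336 211.154]
[ 0.623 -0.41   0.106] [350.6   299.029] [233.33  96.02]
[ 0.568 -0.345  0.335] [262.554  43.536] [206.036 108.251]
14.4 [ 0.49  -0.282  0.149]
```

View pics/a3.png

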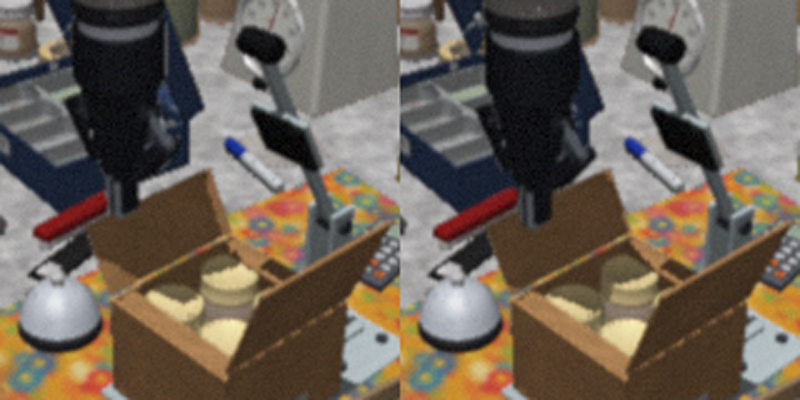

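```bash
python3 - <<'E'
from h import *; from workcell import *
np.set_printoptions(precision=3,suppress=True)
def proj(n,p):
    f=np.load(n+"0.npz"); return cv2.projectPoints(np.array([p]),f["rvec"],f["tvec"],f["intrinsics"],None)[0].ravel()
p=get_ee_pos(); q=get_eef_rot(); print(p,q,Q,Ro.from_quat(q).as_matrix()[:,2])
for d in(0,.01,.02,.03): print(d,(proj("scene",p+[0,0,d])-[255,140])*2.5)
for th in(1.8,2.0,2.1,2.2,2.3): print(th,[(proj("scene",W(x,.07-.065*np.cos(th),.106+.065*np.sin(th)))-[255,140])*2.5 for x in(-.074,.074)])
E
```

```text
[ 0.49  -0.282  0.149] [ 0.672  0.741  0.    -0.   ] [0.672 0.741 0.    0.   ] [-0.  0. -1.]
0 [135.314 241.005]
0.01 [135.157 231.276]
0.02 [134.997 221.445]
0.03 [134.836 211.509]
1.8 [array([ 98.197, 226.657]), array([223.485, 167.019])]
2.0 [array([ 89.263, 224.817]), array([214.021, 165.937])]
2.1 [array([ 85.18 , 224.971]), array([209.623, 166.386])]
2.2 [array([ 81.403, 225.826]), array([205.502, 167.478])]
2.3 [array([ 77.965, 227.359]), array([201.697, 169.192])]
```

The flap hasn't moved. The visible fingertips end about 17 mm above the reported TCP: the tip is seen at (137,224) and the TCP projects to (135,241). So the finger passed over the flap edge. I'll redo the sweep lower and watch the force.

```bash
cat > sweep.py <<'E'
from h import *; from workcell import *
np.set_printoptions(precision=3,suppress=True)
def sweep(side,r,angs,tip=-.017):
    for a in angs:
        movel(arc(side,r,np.radians(a),dz=tip),rate=.12)
    print("arc end",get_ft_force(),get_t())
    b=np.mean([get_ft_force() for _ in range(5)],0)
    return b
def press(side,r,start,tip=-.017,n=8,lim=6):
    for k in range(n):
        movel(arc(side,r,0,dz=start+tip-.0015*k),rate=.03); f=np.mean([get_ft_force()[2] for _ in range(4)]); print(k,round(f,2))
        if f>lim: break
    return start-.0015*k
E
python3 - <<'E'
from sweep import *
p=get_ee_pos(); movel([p[0],p[1],.21],rate=.2); movel(W(-.045,.14,.21),rate=.2); movel(W(-.045,.14,.125),rate=.15)
sweep(1,.045,[90,70,50])
im=[grab_frame("scene")["img"][140:300,255:415]]
sweep(1,.045,[35,20,8])
print(press(1,.045,.004)); im.append(grab_frame("scene")["img"][140:300,255:415])
print(get_t(),get_ee_pos())
cv2.imwrite("pics/a4.png",cv2.resize(np.hstack(im),(800,400),interpolation=2)[:,:,::-1])
E
```

```text
arc end [-0.388  0.312 -0.376] 17.2417
arc end [-0.216 -0.298 -0.111] 18.0417
0 0.86
1 -0.57
2 -0.33
3 -0.61
4 0.62
5 4.95
6 12.29
-0.005000000000000001
19.8417 [ 0.494 -0.313  0.088]
```

View pics/a4.png

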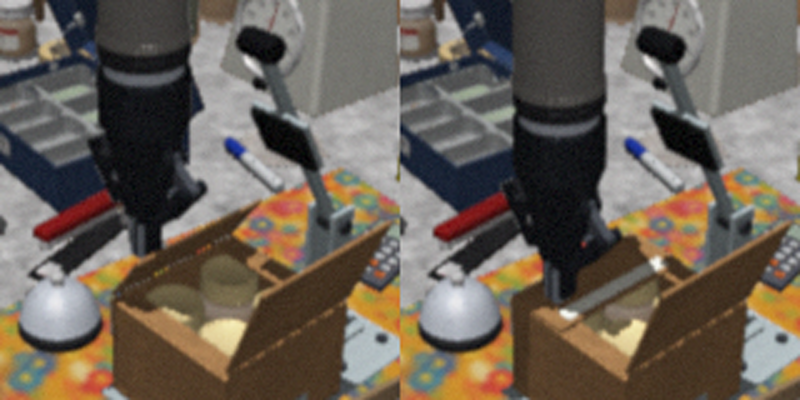

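The left flap is down: its pale strip is visible lying flat from (565,315) to (657,265), and contact rose to 12 N. The tip offset is about 20 mm. The right flap is next.

```bash
python3 - <<'E'
from sweep import *
p=get_ee_pos(); movel([p[0],p[1],.27],rate=.25); movel(W(-.10,0,.27),rate=.25); movel(W(-.10,-.15,.27),rate=.25)
movel(W(-.045,-.15,.24),rate=.2); print(get_ft_force(),get_t()); movel(W(-.045,-.15,.148),rate=.2); print(get_ft_force(),get_t())
sweep(-1,.075,[90,70,50,35,20,8],tip=-.020)
print(press(-1,.075,.003,tip=-.020,lim=5))
p=get_ee_pos(); print(p); movel([p[0],p[1],.2],rate=.2); movel(W(-.13,0,.30),rate=.25); print(get_t(),get_joint_pos())
grip(1.0); print(get_t())
g=grab_frame("scene")["img"][140:300,255:415]; w=grab_frame("wrist")["img"]
cv2.imwrite("pics/a5.png",np.hstack([cv2.resize(g,(400,400),interpolation=2),w[:,120:520]])[:,:,::-1])
E
```

```text
[-1.048 -0.521  1.15 ] 22.3667
[-0.287 -0.29  -0.28 ] 22.975
arc end [-0.171 -1.278 -0.884] 25.325
0 -0.09
1 -0.71
2 0.4
3 6.72
-0.0015000000000000005
[ 0.498 -0.362  0.092]
27.8417 [ 0.997  0.178 -0.414  1.646  0.073  1.335  2.241]
28.625
```

View pics/a5.png

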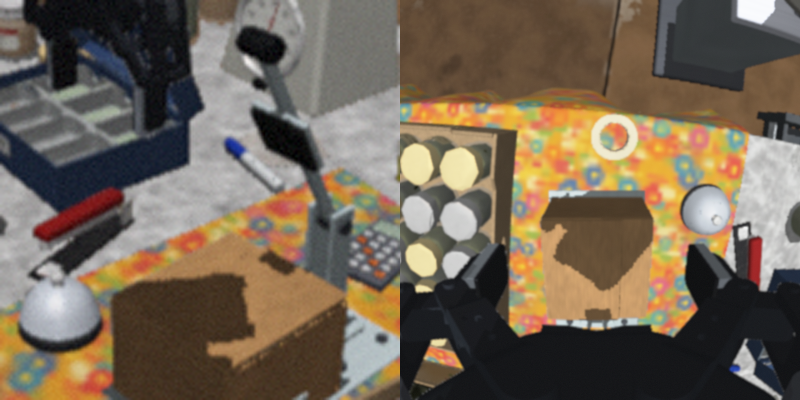

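Both flaps are flat, with the right one lying over the left. Next I'll grip the handle.

```bash
python3 - <<'E'
from sweep import *
movel(W(-.13,0,.385),rate=.25); movel(W(.026,0,.385),rate=.25); movel(W(.026,0,.299),rate=.12); print(get_ft_force())
grip(0.0,40); pause(.2); print(get_opening(),get_ft_force(),get_torque(),get_ee_pos()-W(.026,0,.299),get_t())
g=grab_frame("scene")["img"][110:270,255:415]; w=grab_frame("wrist")["img"]
cv2.imwrite("pics/a6.png",np.hstack([cv2.resize(g,(400,400),interpolation=2),w[:,120:520]])[:,:,::-1])
E
```

```text
[-0.261  0.153  0.315]
0.4151966951935138 [-2.194  2.935  5.242] [ 0.875  0.485 -0.043] [0.    0.001 0.001] 31.5667
```

View pics/a6.png

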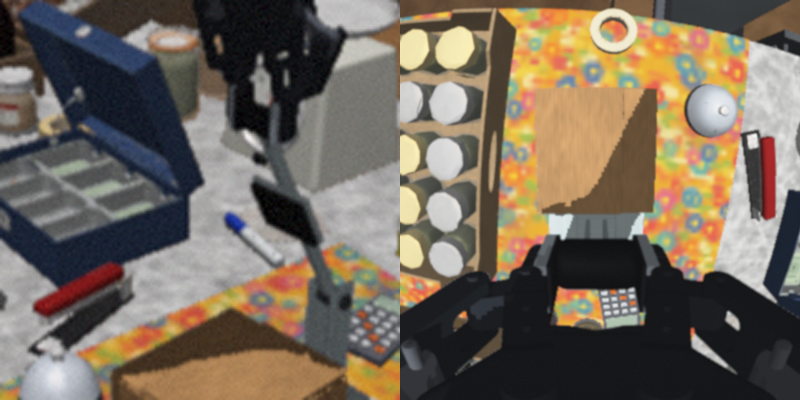

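The handle is gripped by its end faces, at an opening of about 35 mm. Now I'll swing it down.

```bash
python3 - <<'E'
from sweep import *
p0=get_ee_pos(); 
def H(a): ph=1.10-a; return W(.13-.23*np.cos(ph),0,.13+.23*np.sin(ph))
for a in [.1,.25,.4,.55,.7,.82,.92,1.0,1.05,1.08,1.10]:
    movel(p0+H(a)-H(0),rate=.12)
    F=np.mean([get_ft_force() for _ in range(4)],0); print(a,F,get_opening(),get_torque())
    if np.linalg.norm(F)>30: print("stop"); break
print(get_ee_pos(),p0+H(1.1)-H(0),get_t())
np.save("p0.npy",p0)
for n in("scene","top"):
    f=grab_frame(n); np.savez(n+"1.npz",**f)
g=np.load("scene1.npz")["img"][150:310,245:405]; w=grab_frame("wrist")["img"]
cv2.imwrite("pics/a7.png",np.hstack([cv2.resize(g,(400,400),interpolation=2),w[:,120:520]])[:,:,::-1])
E
```

```text
0.1 [1.952 1.479 5.892] 0.41457576776912053 [ 0.438 -0.454 -0.066]
0.25 [0.425 3.124 7.114] 0.4180893276500836 [ 0.626  0.049 -0.146]
0.4 [-1.093  2.683  7.945] 0.4156731718020877 [ 0.654  0.347 -0.083]
0.55 [-3.541  2.95   8.586] 0.4171054694551018 [ 0.661  0.451 -0.034]
0.7 [-2.979  3.166  8.434] 0.41329640152280644 [ 0.589  0.516 -0.062]
0.82 [-3.787  3.956  8.592] 0.4129922184614821 [ 0.696  0.618 -0.023]
0.92 [-5.082  2.768  8.468] 0.41070104065731555 [0.487 0.722 0.029]
1.0 [-5.422  2.174  7.904] 0.41713581595171634 [ 0.497  0.748 -0.025]
1.05 [-6.458  3.835  9.311] 0.41294386733957966 [0.548 0.711 0.005]
1.08 [-6.503  3.355  9.526] 0.41576442449895923 [0.634 0.761 0.026]
1.1 [-6.356  3.168 10.108] 0.41773089400759966 [0.582 0.789 0.054]
[ 0.441 -0.357  0.095] [ 0.443 -0.357  0.095] 35.5083
```

View pics/a7.png

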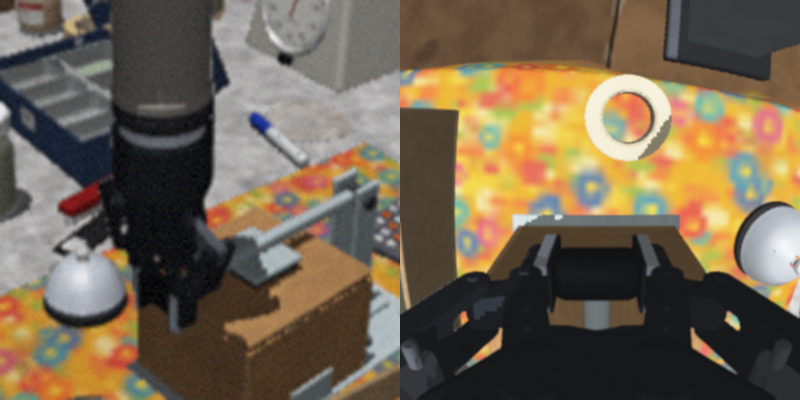

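```bash
python3 - <<'E'
from sweep import *
def F():
    v=[]
    for _ in range(10): pause(.02); v.append(get_ft_force())
    return np.mean(v,0)
p=np.load("p0.npy")+W(-.1,0,.13)-W(.026,0,.335); p=p+W(-.002,0,0)-W(0,0,0)
movel(p,rate=.05); f0=F(); print(0,f0)
for k in range(1,9):
    movel(p-[0,0,.001*k],rate=.03); f=F(); print(k,f,get_opening())
    if f[2]>f0[2]+5: break
print(get_t(),get_ee_pos())
g=grab_frame("scene"); np.savez("scene2.npz",**g); w=grab_frame("wrist"); np.savez("wrist2.npz",**w)
def proj(n,p):
    f=np.load(n+"0.npz"); return cv2.projectPoints(np.array([p]),f["rvec"],f["tvec"],f["intrinsics"],None)[0].ravel()
im=cv2.resize(g["img"][200:280,285:405],(780,520),interpolation=2)
for q in (W(.13,0,.13),W(.02,0,.13),W(-.05,0,.13)):
    u=(proj("scene",q)-[285,200])*6.5; print(u); cv2.circle(im,tuple(int(x) for x in u),4,(255,0,0),1)
cv2.imwrite("pics/a8.png",im[:,:,::-1])
E
```

```text
0 [-1.443  2.902  7.812]
1 [-2.052  2.972  8.248] 0.41651503541779245
2 [-2.807  3.23   9.334] 0.4115591215397178
3 [-3.257  3.561 10.14 ] 0.41614572554871876
4 [-2.927  3.248  9.754] 0.4122437526135199
5 [-3.06   3.625  9.705] 0.4113637935118825
6 [-3.274  3.99   9.845] 0.41700949554871264
7 [-3.3    3.835  9.368] 0.4106546967435582
8 [-3.058  3.313  9.741] 0.41653574433298274
39.4083 [ 0.441 -0.357  0.088]
[667.125 177.553]
[447.939 299.765]
[292.5   386.434]
```

View pics/a8.png

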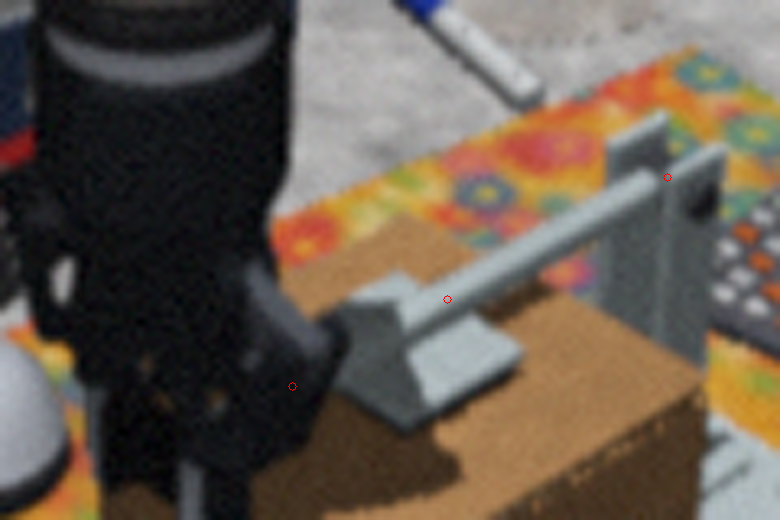

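The bar looks close to level and the pad plate sits just at the carton top. To quantify it, I'll cast rays through the bar's edges onto its side plane and fit the slope, with no further picture viewed.

```bash
python3 - <<'E'
from h import *
np.set_printoptions(precision=3,suppress=True)
def loc(uv,yl):
    C,d=ray("scene",uv); n=np.array([-s,c,0]); o=W(0,yl,0); P=C+d*(n@(o-C))/(n@d); q=P-W(0,0,0)
    return q[0]*c+q[1]*s,P[2]
for nm in("scene1","scene2"):
    I=np.load(nm+".npz")["img"]; hsv=cv2.cvtColor(cv2.GaussianBlur(I,(3,3),0),cv2.COLOR_RGB2HSV)
    t,b=[],[]
    for u in range(358,383):
        v0=200+(178+(667-(u-285)*6.5)*.557)/6.5 # predicted axis row
        m=(hsv[:,u,1]<60); v=int(round(v0))
        if not m[v]: continue
        a=v
        while m[a-1]: a-=1
        e=v
        while m[e+1]: e+=1
        t.append((u,a-.5));b.append((u,e+.5))
    for lab,pts,yl in(("top",t,.006),("bot",b,-.006)):
        L=np.array([loc(p,yl) for p in pts]); k=np.abs(L[:,1]-np.median(L[:,1]))<.012
        f=np.polyfit(L[k,0],L[k,1],1); print(nm,lab,k.sum(),"slope",f[0],"z@x=.13,.02:",np.polyval(f,[.13,.02]))
    if nm=="scene2":
        print(t[:25:4],b[:25:4])
E
```

```text
scene1 top 21 slope -0.10653450222712198 z@x=.13,.02: [0.133 0.145]
scene1 bot 17 slope -0.02434687187289063 z@x=.13,.02: [0.129 0.132]
scene2 top 21 slope -0.09857302974500207 z@x=.13,.02: [0.133 0.144]
scene2 bot 16 slope 0.01199312830800894 z@x=.13,.02: [0.129 0.127]
[(358, 235.5), (362, 236.5), (366, 234.5), (370, 230.5), (374, 230.5), (378, 227.5), (382, 219.5)] [(358, 259.5), (362, 245.5), (366, 242.5), (370, 239.5), (374, 237.5), (378, 247.5), (382, 249.5)]
```

```bash
python3 - <<'E'
from h import *
G=lambda I:cv2.cvtColor(I,cv2.COLOR_RGB2GRAY)
a,b=[G(np.load(n+".npz")["img"]) for n in("scene1","scene2")]
def shift(a,b,u,v,w,h):  # template match with subpixel by upsampling
    A=cv2.resize(a,None,fx=4,fy=4,interpolation=cv2.INTER_CUBIC);B=cv2.resize(b,None,fx=4,fy=4,interpolation=cv2.INTER_CUBIC)
    T=A[4*v:4*(v+h),4*u:4*(u+w)]; m=40; S=B[4*v-m:4*(v+h)+m,4*u-m:4*(u+w)+m]
    r=cv2.matchTemplate(S,T,cv2.TM_CCOEFF_NORMED); _,q,_,l=cv2.minMaxLoc(r); return (l[0]-m)/4,(l[1]-m)/4,round(q,3)
print("pad",shift(a,b,344,244,24,24)); print("bar",shift(a,b,352,232,20,16)); print("carton edge(static)",shift(a,b,375,250,20,25)); print("gripper",shift(a,b,292,205,35,25))
w6,w7=[G(cv2.imread(f"pics/{n}.png")[:,400:]) for n in("a6","a7")]; w8=G(np.load("wrist2.npz")["img"])[:,120:520]
cv2.imwrite("pics/w8.png",w8)
for n,w in(("a6",w6),("a7",w7),("now",w8)):
    for u in (165,185,215,230):
        col=w[225:330,u]; print(n,u,"dark rows",[225+int(i) for i in np.flatnonzero(np.diff((col<55).astype(int)))])
E
```

```text
pad (-0.75, 1.5, 0.95)
bar (0.5, 0.5, 0.945)
carton edge(static) (0.0, 0.0, 0.996)
gripper (-0.25, 3.75, 0.983)
a6 165 dark rows [239, 287, 325]
a6 185 dark rows [238, 288, 328]
a6 215 dark rows [238, 288, 327]
a6 230 dark rows [240, 286, 325]
a7 165 dark rows [245, 300, 324]
a7 185 dark rows [245, 299, 328]
a7 215 dark rows [245, 300, 326]
a7 230 dark rows [246, 299, 324]
now 165 dark rows [246, 300, 324]
now 185 dark rows [246, 300, 328]
now 215 dark rows [246, 300, 326]
now 230 dark rows [247, 299, 324]
```

```bash
python3 - <<'E'
from h import *; from workcell import *
f=grab_frame("wrist"); K=f["intrinsics"]; M=np.array(f["T_tool_cam"]); print(K)
p0=np.load("p0.npy"); now=get_ee_pos()
p1=p0+W(-.1,0,.13)-W(.026,0,.335)
for n,t,b,p in(("a6",239,287.5,p0),("a7",245.5,300,p1),("now",246.5,300,now)):
    a=[(r-K[1,2])/K[1,1] for r in(t,b)]; d=.012/np.sin((a[1]-a[0])/2)
    m=np.mean(a); P=M@[0,d*np.sin(m),d*np.cos(m),1]
    m2=lambda z: None
    w=np.array([p[0]+c*P[1],p[1]+s*P[1],p[2]-P[2]]); q=w-W(0,0,0); print(n,"tool",P[:3],"handle press x,z",q[0]*c+q[1]*s,w[2])
E
```

```text
[[309.70691629   0.         316.05817214]
 [  0.         309.70691629 198.31590955]
 [  0.           0.           1.        ]]
a6 tool [ 0.00023643  0.00524853 -0.02700516] handle press x,z 0.03146020768024356 0.3267332145130336
a7 tool [ 0.00022839  0.00126644 -0.04397202] handle press x,z -0.09852187500925155 0.13870007438533183
now tool [ 0.0002299   0.00269233 -0.04185105] handle press x,z -0.09873741406039477 0.1294311616815563
```

The wrist camera puts the handle at about 130–132 mm, essentially level, with no slip during the last 8 mm. I'll feel for pad contact with a few more 1 mm steps.

```bash
python3 - <<'E'
from sweep import *
def F():
    v=[]
    for _ in range(12): pause(.02); v.append(get_ft_force())
    return np.mean(v,0)
p=get_ee_pos(); f0=F(); print(f0)
for k in range(1,6):
    movel(p-[0,0,.001*k],rate=.03); f=F(); print(k,f)
    if f[2]>f0[2]+4: break
print(get_t(),get_ee_pos()); a=np.load("scene2.npz")["img"]; g=grab_frame("scene"); np.savez("scene3.npz",**g)
w=cv2.cvtColor(grab_frame("wrist")["img"],cv2.COLOR_RGB2GRAY)
print([225+int(i) for i in np.flatnonzero(np.diff((w[225:330,305]<55).astype(int)))])
E
```

```text
[-3.103  3.131  9.74 ]
1 [-3.714  3.662 10.162]
2 [-3.63   3.756  9.404]
3 [-3.167  3.454  9.361]
4 [-3.643  3.813  9.735]
5 [-3.282  3.352  9.387]
42.0083 [ 0.441 -0.357  0.083]
[246, 300, 328]
```

```bash
python3 - <<'E'
from h import *
np.set_printoptions(precision=4,suppress=True)
L=lambda P:(lambda q:np.array([q[0]*c+q[1]*s,-q[0]*s+q[1]*c,P[2]]))(P-W(0,0,0))
for n,p in(("pad front-right",(410,430)),("pad back-right",(522,360)),("plate tip top",(400,272)),("carton back-right top",(703,375))):
    print(n,L(onz("scene",(285+p[0]/6.5-.42,200+p[1]/6.5-.42),.1125)))
I2,I3=[cv2.resize(cv2.cvtColor(np.load(k+".npz")["img"],cv2.COLOR_RGB2GRAY),None,fx=4,fy=4,interpolation=2) for k in("scene2","scene3")]
for n,(u,v,w,h) in dict(pad=(344,244,24,24),grip=(292,205,35,25),padtip=(340,252,16,18)).items():
    r=cv2.matchTemplate(I3[4*v-40:4*(v+h)+40,4*u-40:4*(u+w)+40],I2[4*v:4*(v+h),4*u:4*(u+w)],5); l=cv2.minMaxLoc(r)[3]; print(n,(l[0]-40)/4,(l[1]-40)/4)
E
```

```text
pad front-right [-0.0214 -0.0232  0.1125]
pad back-right [ 0.0323 -0.0216  0.1125]
plate tip top [0.038  0.0409 0.1125]
carton back-right top [ 0.0703 -0.0664  0.1125]
pad 0.0 0.5
grip 0.0 2.0
padtip 0.25 0.5
```

```bash
python3 - <<'E'
from sweep import *
grip(0.0,80)
rows=lambda:[225+int(i) for i in np.flatnonzero(np.diff((cv2.cvtColor(grab_frame("wrist")["img"],cv2.COLOR_RGB2GRAY)[225:330,305]<55).astype(int)))]
for _ in range(2): print(get_t(),rows(),np.mean([get_ft_force() for _ in range(5)],0),get_ee_pos(),get_opening()); pause(1)
G=lambda I:cv2.resize(cv2.cvtColor(I,cv2.COLOR_RGB2GRAY),None,fx=4,fy=4,interpolation=2)
A=G(np.load("scene0.npz")["img"]);B=G(grab_frame("scene")["img"]);I3=G(np.load("scene3.npz")["img"])
def sh(A,B,u,v,w,h):
    r=cv2.matchTemplate(B[4*v-20:4*(v+h)+20,4*u-20:4*(u+w)+20],A[4*v:4*(v+h),4*u:4*(u+w)],5); _,q,_,l=cv2.minMaxLoc(r); return (l[0]-20)/4,(l[1]-20)/4,q
print("tape",sh(A,B,258,302,45,38),"jar",sh(A,B,220,188,35,52),"pad vs before",sh(I3,B,344,244,24,24))
E
```

```text
42.325 [246, 300, 328] [-3.373  3.045  9.986] [ 0.441 -0.357  0.083] 0.407155992184691
43.375 [246, 300, 328] [-3.77   3.927  9.035] [ 0.441 -0.357  0.083] 0.4092442912077923
tape (0.0, 0.25, 0.8660407662391663) jar (0.0, 0.0, 0.9980931282043457) pad vs before (0.0, 0.0, 0.9978148341178894)
```

```bash
python3 -c "
from workcell import *
sign_off(); print(get_t())"
```

```text
the job is handed in; nothing more can be done
the job is handed in; nothing more can be done
```

I closed the left flap, then the right flap over it. Then I gripped the press handle by its end faces, swung it down to about level, and handed the job in at about 44 s while holding it there at 80 N.

**First attempt on the left flap:** it passed over the flap without touching it, because the fingertips sit about 20 mm above the reported TCP. I redid it lower. The pictures showed both flaps flat, with contact forces of about 12 N on the left and 7 N on the right.

**Last checks:**
- **Hold:** over one second the handle stayed still in the grip, with a steady 9–10 N upward on the tool.
- **Tape roll and tall jar:** neither had moved; the tape's match was weaker (0.87), probably from shadow.
- **Bar angle:** estimated at 1.10–1.13 rad from the bar's slope and the wrist view of the handle. That is level or slightly below, and short of the 1.2 crush limit.

**Not confirmed:** the force did not rise clearly when the pad should have met the flaps. The pad's contact rests on pictures alone, which put it within 1–2 mm of the flap surface before the last 5 mm of travel. In those 5 mm the pad moved about half as far as expected, which suggests it was resting, but the measurement is coarse.

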